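# Hold the planting forceps at the gauge gap

## Task

Check the spring of the planting forceps at the tip gauge: slide the orange-knobbed keeper on the rack all the way to its stop at the green mark, then take the forceps by their blue grips and lift them out of the rack. Bring the tips just above the white gauge plate, squeeze until one tip is over each of the two red lines, and finish while still holding them steady there: off the gauge, never pinched right shut, the keeper left open and the clock motor, moss bun and wooden disc left where they are.

Things in the scene. Friction and masses are not known exactly. Their poses are not given: they have to be found in the camera images.
- rack: Wooden forceps rack, fixed. Origin on the bench under the forceps' grips; x along the forceps to the tips, y left, z up. Base board 160 x 74 x 10 mm; saddle block x -89 to -57, y -22 to 78, top z 64 mm, with a slot for the heel; front rest bar x 40 to 50, y -32 to 32 mm, top z 50 mm (end lugs 58). From x = -57 to 40 mm it is free beside and under the forceps down to z = 10 mm.
- keeper (a joint): Keeper slide of the rack, m: 0 = shut over the heel of the forceps (they cannot be lifted), grows as it slides along the rack's +y, 0.040 = stop, fully open, its black line at the green mark. It starts at 0 to 0.008, stays where it is left; friction about 1.2 N.
- keeper_grip (a point): Grip point on the axis of the keeper's orange knob, 92 mm above the bench, moving with it. Knob 14 mm (rack x) by 12 mm (rack y), z 69 to 104 mm, on a plate 20 x 34 x 5 mm that slides on the saddle block (top z 64 mm). Axes as the rack's.
- forceps: Sprung steel planting forceps, loose, level in the rack (blade underside 50 mm above the bench, axes as the rack's). 168 mm long, about 60 g, balancing at the grips. Origin at blade underside level, midway between the blue grips; x from heel (-87 mm) to tips (80 mm), y left, z up. Left blade is one piece with the heel; right blade hinged at x = -75 mm, y = 0.
- forceps_arm (a joint): Squeeze, rad: 0 = open (as it starts), up to 0.25; a spring opens it again. Tip gap 42 mm at 0, 15.4 mm less per 0.1 rad, 14 mm at 0.18. Force at the grips about 5 N at 0, 10 N at 0.18. Squeezed between two fingers, the forceps' own axes turn clockwise from above by about half this angle.
- forceps_grip (a point): Place to grip: midway between the blue grips of the open forceps, 6 mm above the blades' underside (fixed to the left blade). Grips 44 mm long (x), 16 mm high (centred on this height), 36 mm over their outsides (y) when open, about 22 mm at 14 mm tip gap; each 1 mm closer takes about 2 mm off the tip gap.
- tip_left (a point): Tip of the left blade (middle of its 3 mm thickness and 6 mm height). The tip gap is the distance between tip_left and tip_right.
- tip_right (a point): Tip of the right, hinged blade, the same point.
- gauge: Tip gauge, fixed to the bench: grey block with white top plate, 84 x 64 mm, top 25 mm above the bench; origin on the bench under its centre; x along the two red lines and away from the robot, y to the left.
- gauge_mark (a point): Centre of the gauge's top face, midway between the two red lines. The lines are 50 mm long along the gauge's x, 2 mm wide, 14 mm apart (at y = +7 and -7 mm).
- clock_motor: Bystander: black clock movement, 56 x 56 x 33 mm with brass shaft up; origin at the centre of its underside.
- moss: Bystander: green moss bun, 46 x 46 x 27 mm; origin at the centre of its underside.
- disc: Bystander: round birch disc, 68 mm across, 10 mm thick; origin at the centre of its underside.
Mind the look-alikes: they are no part of the job. What is shaped like the forceps but yellow is not meant.

How it is judged (in metres and radians):
On the way, in this order (a step that is already met when the one before it is completed fails the run):
1. the keeper is slid to its stop at the green mark, the forceps still in the rack (value of joint keeper above 0.035 m and distance between forceps and rack below 0.056 m), for 0.2 s.
2. the forceps are lifted out of the rack (value of joint keeper above 0.035 m and height (world z) of forceps above 0.07 m and contact force between the fingers and forceps above 1 N and contact force between forceps and rack below 0.2 N), for 0.2 s.
3. one tip is over each red line, held steady (distance between tip_left and tip_right between 0.011 and 0.017 m and ((y of tip_left in the frame of gauge_mark between 0.0015 and 0.0125 m and x of tip_left in the frame of gauge_mark between -0.028 and 0.028 m and z of tip_left in the frame of gauge_mark between 0.002 and 0.035 m and y of tip_right in the frame of gauge_mark between -0.0125 and -0.0015 m and x of tip_right in the frame of gauge_mark between -0.028 and 0.028 m and z of tip_right in the frame of gauge_mark between 0.002 and 0.035 m) or (y of tip_left in the frame of gauge_mark between -0.0125 and -0.0015 m and x of tip_left in the frame of gauge_mark between -0.028 and 0.028 m and z of tip_left in the frame of gauge_mark between 0.002 and 0.035 m and y of tip_right in the frame of gauge_mark between 0.0015 and 0.0125 m and x of tip_right in the frame of gauge_mark between -0.028 and 0.028 m and z of tip_right in the frame of gauge_mark between 0.002 and 0.035 m)) and contact force between the fingers and forceps above 1 N and contact force between forceps and gauge below 0.2 N and contact force between forceps and rack below 0.2 N and linear speed of forceps below 0.02 m/s and velocity of joint forceps_arm between -0.1 and 0.1 rad/s), for 1 s.
At the end, for the whole second after the job is handed in: Forceps held by the fingers (over 1 N), off gauge and rack, steady (under 20 mm/s); tip gap 14 mm within 3 mm; each tip over its own red line within 5.5 mm sideways, within 28 mm of the plate centre lengthways, 2 to 35 mm above the plate; keeper open 35 of 40 mm or more (all of step 3 and value of joint keeper above 0.035 m); the arm keeps its last pose, push and grip.
It fails at once if the tips are pinched shut (gap under 6 mm) (distance between tip_left and tip_right below 0.006 m).
It fails at once if a bystander is moved by more than 20 mm (distance of any of clock_motor, moss, disc from where it was at the start of the episode above 0.02 m).
It also fails if it takes over 58 s, if anything falls off the work surface, if the arm or the gripper's body presses on something with over 40 N, if the wrist force passes 120 N, or if a joint passes its speed limit or range.

## Robot

A 6-joint arm with a two-finger parallel gripper is mounted at the origin on the work surface; the furniture and walls round the work are solid. World frame = base frame: x ahead of the robot, y to its left, z up, the work surface at z = 0. Lengths are in m, angles in degrees, forces in N, time in s.
With the tool pointing down it reaches from about 0.35 to 0.875 m from the base axis. Payload 4.2 kg.
Tool frame: the origin (TCP) lies on the centre line of the jaws, within the pads' length; the fingertips stand 19 mm ahead of it and the grasp point (between the pads) is the TCP; x points along the fingers, y is the direction in which the jaws open and shut, and the axes are right-handed (so a half turn about x gives the same grasp; the last joint's range is limited). The gripper opens to 87 mm and grips with 3 to 60 N. Pads are 19 mm wide; open, the fingers measure 117 mm over their backs; the gripper's body (75 mm by 190 mm) begins 51 mm behind the grasp point.
Start: joints at [-54.167, 22.042, 0.453, 0, -68.411, -14.817], TCP at [0.224, -0.583, 0.242] pointing down, gripper open.
Joint ranges: [-179.83, 179.83], [-69.29, 118.12], [-61.27, 80.66], [-181.25, 117.63], [-171.15, -9.14], [-177.46, 177.46]. Speed limits (degrees/s): [159.86, 159.86, 180, 180, 180, 180].

## Interface

Orientations are given as a 3x3 rotation matrix whose columns are the frame's x, y, z axes.
In Python, from station import * gives the robot as it stands.
- The arm moves only by the shell command python3 -m creep 'ROWS'. ROWS is JSON, a list of rows, each a list of 5 numbers: the opening, from 0 (shut) to 1 (fully open), then the shift along the world's x, y, z in mm, then the turn about the world's z in rad. In form: [[jaw, x, y, z, turn], ...]. A call has exactly 8 rows; each row is the pose to reach, as a shift and turn from the pose measured when the call began; what a row does not reach only later rows make up. A row lasts 1/10 s, in which the tool goes at most 50 mm and 8.59 degrees, less where a joint would pass 70% of its speed; a pose out of reach is approached as far as the arm can. A call with a gripper value outside its range is refused whole. The fingers move at their own pace and stop on an object; the grip force is fixed at half the most. Time passes only in rows, so rows that repeat a pose let the fingers close, or fill a call up. It gives the time, the measured TCP pose, the force and the opening at its end, in the units of the state.
- sense(): the state, without advancing time (a new reading comes with each control period).
- capture(name): name is "scene" or "side" or "wrist"; returns a dict with "image" (384x512x3 uint8, blue, green, red), "z_map" (384x512 float32, m along the optical axis (not along the pixel's ray), 0 where there is no reading), "mtx" (3x3 intrinsics, pixels), "eye" and "attitude" of the camera in the world. Camera axes: x right, y up, looking along -z (the intrinsics and any distortion apply to the point x, -y, -z); pixel columns grow to the right and rows downward; lengths in m; the calibration is good to about 2 mm. A picture is of the moment at which its call begins.
- finish_job(): hands the job in, once; it reports no verdict.
Trained networks look in a picture, given as the dict that the camera call returned (one of the last four; its "shot" number tells which), for a name from the list of things; names that differ only in an ending like _2 or _b are one class to them, and where a whole thing is asked for, a point or a joint stands for the part that bears it (a point fixed in the world has none). Each returns a list of dicts, best first, with "confidence" (0 to 1); they miss things now and then, are a little off and sometimes report something else, mostly with a low value. They report only what shows in the picture. A call takes as long as a camera call. They do not tell look-alikes from the thing itself.
- look_for(picture, thing): "box" ([left, top, right, bottom] in pixels, round what is visible of it).
- mark_of(picture, thing): "centre" ([column, row] in pixels: a listed point, or the origin of a listed thing).
The state is a dict: "time_s": time; "joints": joint angles; "joint_velocities": joint speeds; "effort": joint torques, N m; "tcp_pos": TCP position; "ee_rot": TCP orientation; "wrist_force": force on the tool from outside, world axes, zero at the start; "moment": the same for the moment, N m; "gripper_width": opening from 0.0 (shut) to 1.0 (fully open).
Only numpy, scipy, OpenCV 4.12 (cv2) and the standard library are available. Lean on these libraries where they do the work, as an engineer would, in place of code of your own. Each camera call takes 0.05 s, during which the arm holds its last target.

## Working session

There is one attempt and no reset: what is moved stays moved. The work goes in short steps, Python scripts to look and compute and a shell command to move; the robot and the scene stay as the last step left them, time stands still between calls to the robot, and variables do not carry over. Pictures are saved under pics/ and viewed, and the job is handed in when it is done.

```bash
ls; mkdir -p pics; cat > h.py <<'E'
from station import *
import numpy as np, cv2
def save(n,img): cv2.imwrite('pics/'+n+'.png',img)
def ray(c,px):
    K=np.array(c['mtx']);R=np.array(c['attitude']);e=np.array(c['eye'])
    d=np.linalg.inv(K)@np.array([px[0],px[1],1.0]); d=np.array([d[0],-d[1],-d[2]])
    return e,R@d
def at_z(c,px,z):
    e,d=ray(c,px); return e+d*(z-e[2])/d[2]
def at_d(c,px,r=1):
    u,v=int(round(px[0])),int(round(px[1])); p=c['z_map'][max(v-r,0):v+r+1,max(u-r,0):u+r+1]; p=p[p>0]
    e,d=ray(c,px); return e+d*np.median(p) if len(p) else None
def proj(c,P):
    K=np.array(c['mtx']);R=np.array(c['attitude']);e=np.array(c['eye'])
    q=R.T@(np.array(P)-e); q=np.array([q[0],-q[1],-q[2]]); q=K@q; return q[:2]/q[2]
E
python3 - <<'E'
from h import *
np.set_printoptions(precision=4,suppress=True)
s=sense();print(s['time_s'],s['tcp_pos'],s['ee_rot'],s['gripper_width'])
for n in['scene','side','wrist']:
    c=capture(n);save(n+'0',c['image']);print(n,c['eye'],np.array(c['attitude']).tolist(),c['mtx'])
    for t in['rack','keeper_grip','forceps','forceps_grip','tip_left','tip_right','gauge','gauge_mark','clock_motor','moss','disc']:
        for m in mark_of(c,t)[:3]:
            print(t,np.round(m['centre'],1),round(m['confidence'],2),at_d(c,m['centre']))
E
```

```text
pics
0.0 [ 0.224  -0.5829  0.2405] [[-0.0009 -0.3585  0.9335]
 [ 0.002   0.9335  0.3585]
 [-1.      0.0022 -0.0001]] 1.0022378763399156
scene [1.0083 0.4795 0.9628] [[-0.6125755263442549, -0.6019128733236763, 0.5123008075840747], [0.7903946588116464, -0.4707776830627465, 0.39197532633074383], [0.0052447922818809, 0.6450343138603621, 0.7641356071382956]] [[438.9381   0.     259.3096]
 [  0.     438.9381 192.2507]
 [  0.       0.       1.    ]]
rack [202. 210.] 0.8 [ 0.5159 -0.0951  0.0084]
keeper_grip [218.3 173.8] 0.48 [ 0.4418 -0.0931  0.0932]
forceps [221.3 130.3] 0.78 [ 0.2365 -0.2677  0.0076]
forceps [198.2 201.1] 0.62 [ 0.5    -0.1238  0.0099]
forceps_grip [199.4 200.1] 0.72 [ 0.4955 -0.1234  0.0103]
tip_left [247.7 122. ] 0.65 [ 0.1457 -0.2313  0.0003]
tip_left [184.  224.7] 0.62 [ 0.5802 -0.1021  0.0036]
tip_right [176.4 218.2] 0.63 [ 0.5755 -0.1359 -0.0001]
tip_right [272.3 294.7] 0.61 [0.6087 0.2144 0.0258]
tip_right [241.8 132.7] 0.6 [ 0.2054 -0.2076  0.0086]
gauge [271.8 297.9] 0.71 [0.6154 0.218  0.0245]
gauge_mark [274.  290.8] 0.63 [0.5975 0.2111 0.024 ]
gauge_mark [359
[... 1182 characters left out ...]
613  -0.1284  0.0186]
tip_right [349.6 243.2] 0.53 [ 0.2    -0.199   0.0018]
tip_right [192.1 195.8] 0.4 [0.5892 0.2094 0.0237]
gauge [193.5 197.9] 0.83 [0.577  0.2082 0.0245]
gauge_mark [187.7 194.5] 0.65 [0.6022 0.2215 0.0228]
clock_motor [173.4 250.2] 0.56 [0.3966 0.3373 0.0147]
moss [208.  229.5] 0.61 [0.4271 0.2081 0.02  ]
disc [324.7 192.2] 0.51 [ 0.1124 -0.015   0.4152]
wrist [ 0.1635 -0.607   0.3859] [[-0.35852642830667314, -0.9062833646695417, -0.2238509842035859], [0.9335191615017184, -0.3478397875310856, -0.08688761315318462], [0.0008805196125740112, -0.24012068868296915, 0.970742643315739]] [[319.3361   0.     255.9945]
 [  0.     319.3361 194.1994]
 [  0.       0.       1.    ]]
```

```bash
python3 - <<'E'
from h import *
for n,(a,b,w,h) in {'scene':(130,90,200,150),'side':(230,120,160,150)}.items():
    im=cv2.imread(f'pics/{n}0.png'); save(n+'0crop',cv2.resize(im[b:b+h,a:a+w],None,fx=4,fy=4,interpolation=cv2.INTER_CUBIC)[:600,:800])
E
```

```text
(no output)
```

View pics/scene0.png

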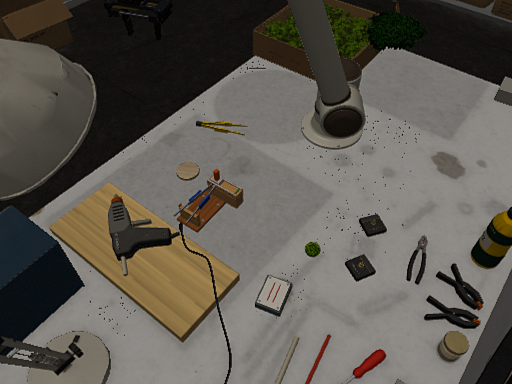

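View pics/side0.png

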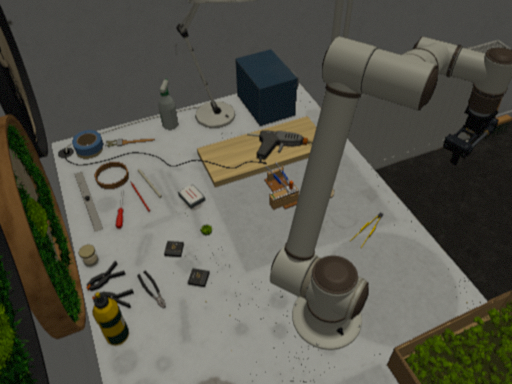

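```bash
sleep 0
```

```text
(no output)
```

View pics/wrist0.png

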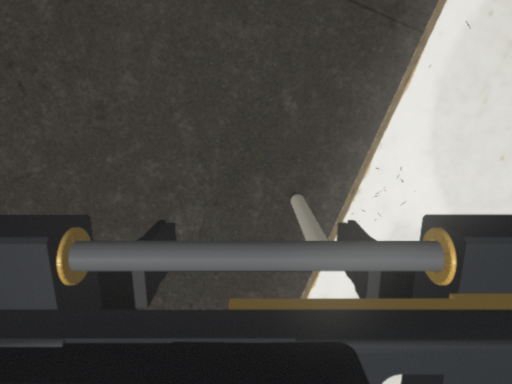

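View crops.

The scene view shows the rack with a red/orange knob at about (216,175), steel forceps with blue grips on it around (200,200), yellow look-alike forceps lying at (220,127), gauge at (274,295), moss (313,249), disc (188,171), and two black movement-like boxes at (372,224) and (360,267).

View pics/scene0crop.png

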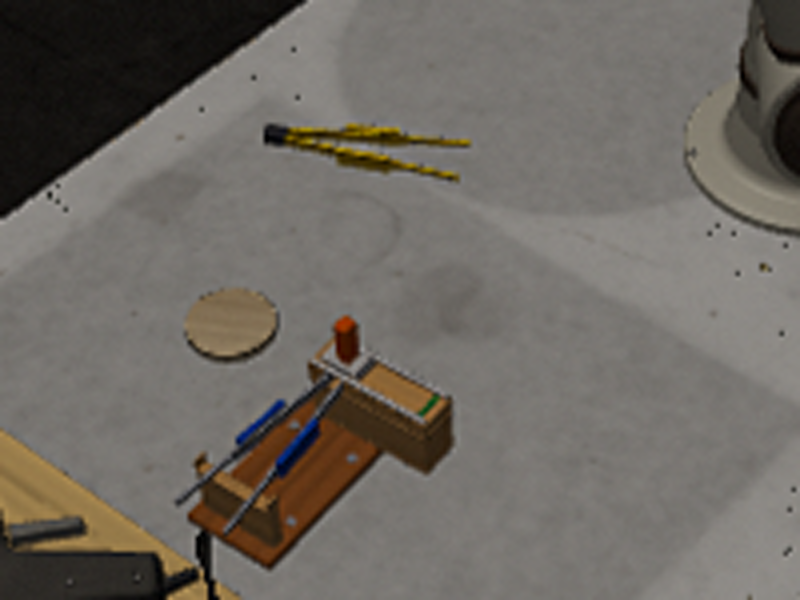

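View pics/side0crop.png

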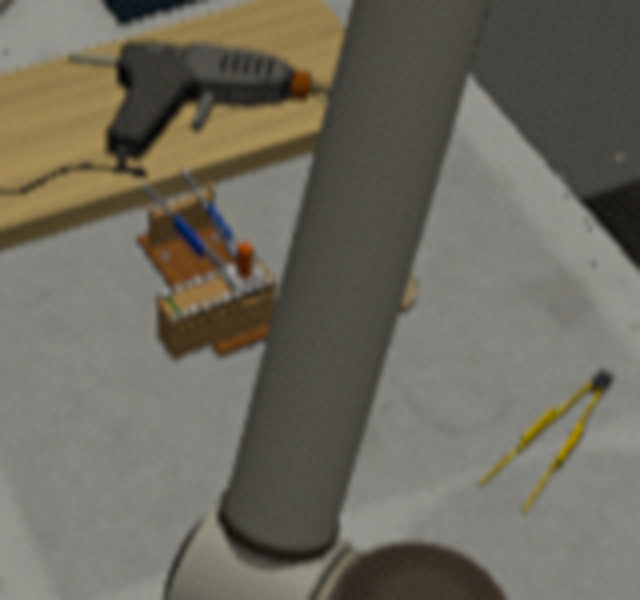

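```bash
python3 - <<'E'
from h import *
np.set_printoptions(precision=4,suppress=True)
c=capture('scene')
for n,px,z in [('tipsL',(187.5,222.5),.053),('tipsR',(175,215),.053),('grip',(199.4,200.1),.056),('gripsmid',(130+278/4,90+435/4),.056),('knobtop',(216.2,170.5),.104),('gA',(265,300),.025),('gB',(281,284),.025)]:
    print(n,at_z(c,px,z))
g=c['image'][265:325,245:305]; save('gz',cv2.resize(g,None,fx=10,fy=10,interpolation=cv2.INTER_CUBIC))
E
```

```text
tipsL [ 0.5917 -0.0699  0.053 ]
tipsR [ 0.5942 -0.1122  0.053 ]
grip [ 0.5201 -0.0945  0.056 ]
gripsmid [ 0.5165 -0.0974  0.056 ]
knobtop [ 0.4433 -0.0983  0.104 ]
gA [0.6296 0.2089 0.025 ]
gB [0.5734 0.2139 0.025 ]
```

View pics/gz.png

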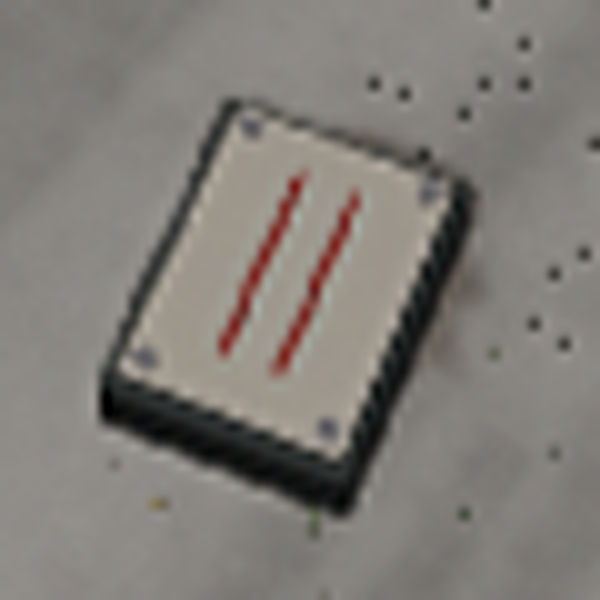

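```bash
python3 -m creep '[[1,40,50,20,-0.1],[1,80,80,40,-0.2],[1,110,120,60,-0.31],[1,140,160,60,-0.31],[1,170,200,60,-0.31],[1,200,240,60,-0.31],[1,230,280,60,-0.31],[1,250,310,60,-0.31]]'; python3 -m creep '[[1,30,40,0,0],[1,60,80,0,0],[1,90,120,0,0],[1,110,150,0,0],[1,126,178,0,0],[1,126,178,0,0],[1,126,178,0,0],[1,126,178,0,0]]'
python3 - <<'E'
from h import *
np.set_printoptions(precision=4,suppress=True)
c=capture('wrist');save('w1',c['image'])
for t in['rack','keeper_grip','forceps','forceps_grip','tip_left','tip_right']:
    for m in mark_of(c,t)[:3]:
        print(t,np.round(m['centre'],1),round(m['confidence'],2),at_d(c,m['centre']))
s=sense();print(s['time_s'],s['tcp_pos'],s['ee_rot'],c['eye'])
# gauge from scene
c=capture('scene')
P=[at_z(c,(245+x/10-.5+.05,265+y/10-.45),.025)[:2] for x,y in[(300,172),(225,355),(355,192),(278,372)]]
print(np.array(P)); print(np.mean(P,0)); 
for a,b in((0,1),(2,3)): d=P[b]-P[a]; print(np.degrees(np.arctan2(d[1],d[0])),np.linalg.norm(d))
E
```

```text
time_s: 2.65
tcp_pos: [0.4701, -0.2788, 0.302]
ee_rot: [[0.001, -0.057, 0.998], [-0.0, 0.998, 0.057], [-1.0, -0.0, 0.001]]
wrist_force: [0.4, -0.0, -0.6]
gripper_width: 1.003
time_s: 3.45
tcp_pos: [0.5957, -0.1015, 0.302]
ee_rot: [[0.001, -0.056, 0.998], [-0.0, 0.998, 0.056], [-1.0, -0.001, 0.001]]
wrist_force: [-0.4, -0.4, 0.2]
gripper_width: 1.003
rack [256.2 104.8] 0.83 [ 0.5176 -0.1056  0.011 ]
keeper_grip [264.9  25.3] 0.63 [ 0.4456 -0.1013  0.1055]
forceps [265.3 105.7] 0.68 [ 0.5181 -0.0936  0.0116]
forceps_grip [264.4 105.7] 0.91 [ 0.5182 -0.0948  0.0118]
tip_left [281.7 173.3] 0.76 [ 0.6082 -0.0645  0.0022]
tip_right [243.3 169.1] 0.81 [ 0.6052 -0.1188  0.0026]
3.8 [ 0.5959 -0.1014  0.3021] [[ 0.0011 -0.056   0.9984]
 [-0.0003  0.9984  0.056 ]
 [-1.     -0.0004  0.0011]] [ 0.5307 -0.1053  0.4463]
[[0.578  0.1983]
 [0.6267 0.2127]
 [0.5742 0.2118]
 [0.6226 0.225 ]]
[0.6004 0.2119]
16.514324747222233 0.0508359218510899
15.261749992610309 0.05014936623028822
```

View pics/w1.png

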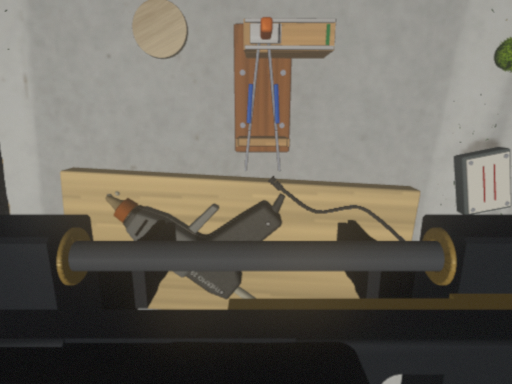

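Wrist view: rack from above, knob at (266,24), green mark at (328,35), forceps with blue grips at (250,103)/(277,103), tips (247,170)/(280,170); disc at (160,28). The only other forceps-shaped object is the yellow one lying loose on the bench (scene (220,127)). I'll confirm with an enlarged crop and compute the positions at known heights.

```bash
python3 - <<'E'
from h import *
np.set_printoptions(precision=4,suppress=True)
c=capture('wrist');im=c['image'];save('w1c',cv2.resize(im[5:185,220:350],None,fx=3.3,fy=3.3,interpolation=cv2.INTER_CUBIC))
b,g,r=[im[...,i].astype(int) for i in range(3)]
m=((b>g+40)&(b>r+60)); m[190:]=0
ys,xs=np.nonzero(m); 
for sel in(xs<264,xs>=264):
    q=(xs[sel].mean(),ys[sel].mean()); print('blue',sel.sum(),q,at_z(c,q,.062))
k=(r>g+60)&(r>b+60)&(r>150); k[60:]=0; k[:,:255]=0;k[:,280:]=0
ys,xs=np.nonzero(k); print('knob',xs.min(),xs.max(),ys.min(),ys.max(),at_z(c,(xs.mean(),ys.mean()),.095), at_d(c,((xs.min()+xs.max())/2,ys.min()+3)))
for t,z in(('keeper_grip',.092),('forceps_grip',.056),('tip_left',.053),('tip_right',.053)):
    q=mark_of(c,t)[0]['centre'];print(t,at_z(c,q,z))
for q,z in(((247,170),.053),((280,170),.053),((328,35),.064),((238,24),.01)): print(q,at_z(c,q,z))
E
```

```text
blue 101 (np.float64(249.13861386138615), np.float64(102.54455445544555)) [ 0.5174 -0.1136  0.062 ]
blue 106 (np.float64(275.8018867924528), np.float64(102.30188679245283)) [ 0.5154 -0.0828  0.062 ]
knob 261 270 17 30 [ 0.4417 -0.1004  0.095 ] [ 0.4413 -0.1008  0.1058]
keeper_grip [ 0.4429 -0.101   0.092 ]
forceps_grip [ 0.5161 -0.1006  0.056 ]
tip_left [ 0.599  -0.0738  0.053 ]
tip_right [ 0.6011 -0.113   0.053 ]
(247, 170) [ 0.598  -0.1124  0.053 ]
(280, 170) [ 0.5957 -0.0713  0.053 ]
(328, 35) [ 0.4414 -0.0308  0.064 ]
(238, 24) [ 0.4226 -0.1334  0.01  ]
```

View pics/w1c.png

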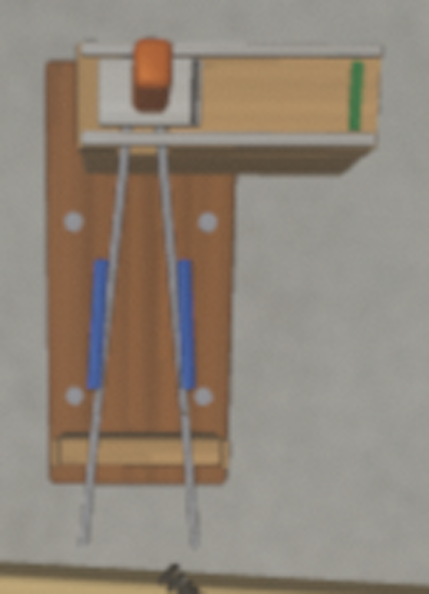

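The crop confirms it: orange knob on white plate at the rack's shut end, black line left of the green mark, blue-gripped steel forceps below – these are the ones meant. Going to the knob.

```bash
python3 -m creep '[[0.5,-40,0,-30,0],[0.5,-80,0,-60,0],[0.5,-120,0,-90,0],[0.5,-154,0,-120,0],[0.5,-154,0,-150,0],[0.5,-154,0,-180,0],[0.5,-154,0,-206,0],[0.5,-154,0,-208,0]]'
python3 - <<'E'
from h import *
s=sense();print(s['tcp_pos'],s['wrist_force'])
c=capture('scene');save('s2',cv2.resize(c['image'][120:250,150:300],None,fx=4,fy=4,interpolation=cv2.INTER_CUBIC))
c=capture('wrist');save('w2',c['image'])
E
```

```text
time_s: 4.9
tcp_pos: [0.4399, -0.1009, 0.0915]
ee_rot: [[-0.006, -0.056, 0.998], [-0.001, 0.998, 0.056], [-1.0, -0.0, -0.006]]
wrist_force: [0.5, 0.3, -0.0]
gripper_width: 0.506
[ 0.43990694 -0.10094609  0.09147688] [ 0.45042016  0.25183951 -0.0183124 ]
```

View pics/s2.png

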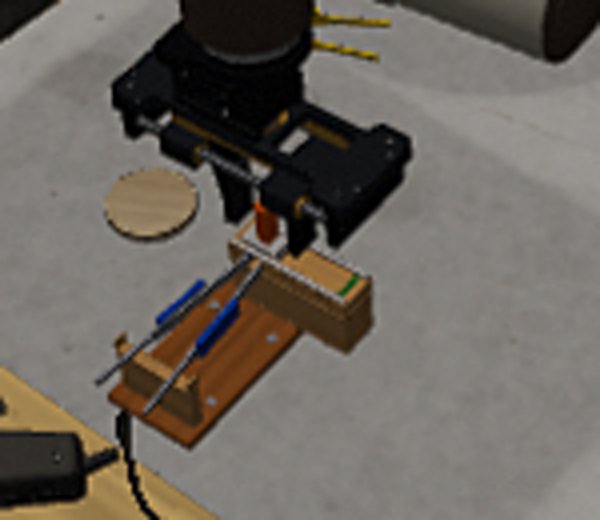

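View pics/w2.png

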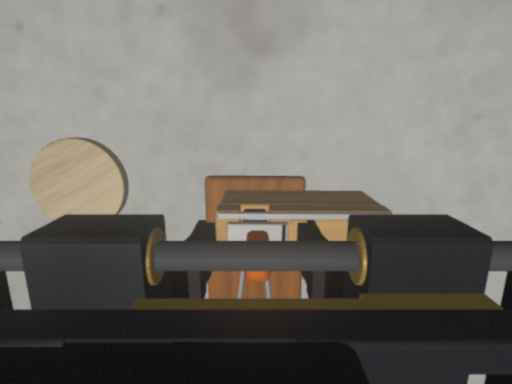

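The knob (265,222 in the scene crop; 258,245 in the wrist view) stands between the fingers. Close on it.

```bash
python3 -m creep '[[0.1,0,0,0,0],[0.1,0,0,0,0],[0.1,0,0,0,0],[0.1,0,0,0,0],[0.1,0,0,0,0],[0.1,0,0,0,0],[0.1,0,0,0,0],[0.1,0,0,0,0]]'
```

```text
time_s: 5.8
tcp_pos: [0.4426, -0.1008, 0.0944]
ee_rot: [[0.001, -0.057, 0.998], [-0.001, 0.998, 0.057], [-1.0, -0.001, 0.001]]
wrist_force: [-1.9, 1.4, 4.1]
gripper_width: 0.135
```

```bash
python3 -m creep '[[0.1,0,6,0,0],[0.1,-1,12,0,0],[0.1,-1,18,0,0],[0.1,-2,24,0,0],[0.1,-2,29,0,0],[0.1,-2,33,0,0],[0.1,-2,36,0,0],[0.1,-2,36,0,0]]'
python3 - <<'E'
from h import *
s=sense();print(s['tcp_pos'],s['wrist_force'])
c=capture('scene');save('s3',cv2.resize(c['image'][120:250,150:300],None,fx=5,fy=4.6,interpolation=cv2.INTER_CUBIC))
E
```

```text
time_s: 6.6
tcp_pos: [0.4407, -0.0642, 0.0944]
ee_rot: [[0.001, -0.058, 0.998], [-0.0, 0.998, 0.058], [-1.0, -0.0, 0.001]]
wrist_force: [0.5, 1.7, 1.3]
gripper_width: 0.138
[ 0.44068713 -0.06421318  0.09440809] [0.49708277 1.7154341  1.32565455]
```

View pics/s3.png

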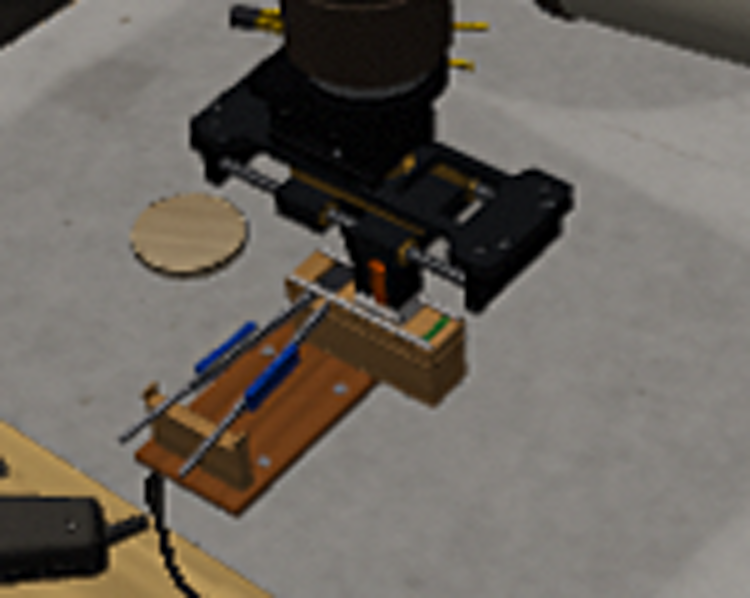

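The plate has come along, its front edge not yet quite at the green mark (435,330). Continue to the stop in small steps.

```bash
python3 -m creep '[[0.1,0,1,0,0],[0.1,0,2,0,0],[0.1,0,3,0,0],[0.1,0,3,0,0],[0.1,0,4,0,0],[0.1,0,4,0,0],[0.1,0,4,0,0],[0.1,0,4,0,0]]'
```

```text
time_s: 7.45
tcp_pos: [0.4405, -0.0618, 0.0944]
ee_rot: [[0.0, -0.058, 0.998], [-0.002, 0.998, 0.058], [-1.0, -0.002, 0.0]]
wrist_force: [2.2, -9.8, 0.3]
gripper_width: 0.132
```

The stop is met (−9.8 N, TCP halted at 39 mm of travel). Release upward, and move back to look.

```bash
python3 -m creep '[[0.5,0,-1,0,0],[0.5,0,-1,0,0],[0.5,0,-1,0,0],[0.5,0,-1,0,0],[0.5,0,-1,20,0],[0.5,0,-1,50,0],[0.6,20,-10,90,0],[0.6,50,-20,130,0]]'
python3 -m creep '[[0.6,30,-5,20,0],[0.6,60,-10,40,0],[0.6,90,-15,60,0],[0.6,100,-16,70,0],[0.6,100,-16,70,0],[0.6,100,-16,70,0],[0.6,100,-16,70,0],[0.6,100,-16,70,0]]'
python3 - <<'E'
from h import *
np.set_printoptions(precision=4,suppress=True)
s=sense();print(s['tcp_pos'],s['wrist_force'])
c=capture('wrist');im=c['image'];save('w4',cv2.resize(im[0:200,200:380],None,fx=3,fy=3,interpolation=cv2.INTER_CUBIC))
b,g,r=[im[...,i].astype(int) for i in range(3)]
m=((b>g+40)&(b>r+60)); m[210:]=0
ys,xs=np.nonzero(m);mid=(xs.min()+xs.max())/2
for sel in(xs<mid,xs>=mid):
    q=(xs[sel].mean(),ys[sel].mean()); print('blue',sel.sum(),q,at_z(c,q,.062))
for t,z in(('keeper_grip',.092),('forceps_grip',.056),('tip_left',.053),('tip_right',.053)):
    for q in mark_of(c,t)[:1]:print(t,q['centre'],at_z(c,q['centre'],z))
E
```

```text
time_s: 8.25
tcp_pos: [0.489, -0.0814, 0.2253]
ee_rot: [[-0.001, -0.059, 0.998], [-0.002, 0.998, 0.059], [-1.0, -0.002, -0.001]]
wrist_force: [2.5, 0.2, -0.6]
gripper_width: 0.578
time_s: 9.05
tcp_pos: [0.588, -0.0972, 0.2948]
ee_rot: [[-0.002, -0.059, 0.998], [-0.002, 0.998, 0.059], [-1.0, -0.002, -0.002]]
wrist_force: [-0.1, -0.3, -0.4]
gripper_width: 0.599
[ 0.588  -0.0972  0.2948] [-0.0853 -0.3315 -0.3753]
blue 118 (np.float64(245.66101694915255), np.float64(109.98305084745763)) [ 0.5174 -0.1136  0.062 ]
blue 116 (np.float64(272.6034482758621), np.float64(110.43103448275862)) [ 0.5161 -0.0828  0.062 ]
keeper_grip [300.8, 33.7] [ 0.4412 -0.0615  0.092 ]
forceps_grip [259.1, 112.8] [ 0.5195 -0.098   0.056 ]
tip_left [276.4, 179.6] [ 0.5978 -0.0718  0.053 ]
tip_right [245.0, 180.1] [ 0.6007 -0.1104  0.053 ]
```

View pics/w4.png

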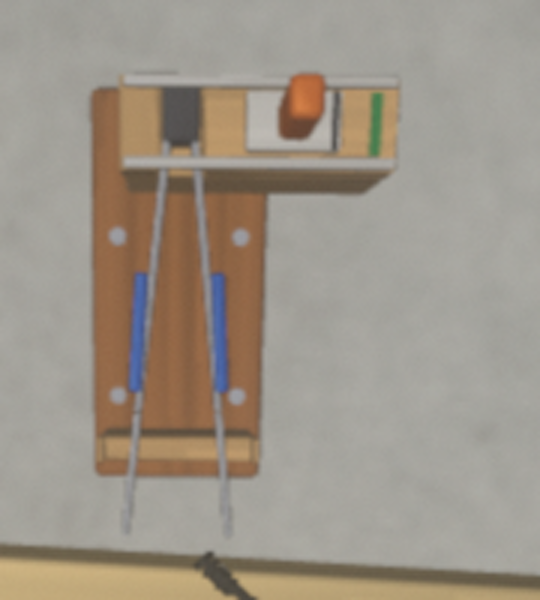

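The knob travelled 39–40 mm and met a hard stop, but the plate's black line (337,120) still appears short of the green mark (376,120). Geometrically keeper centre to heel centre is ≈40 mm, but I'll test the stop with a firmer push before relying on that.

```bash
python3 -m creep '[[0.5,-40,10,-30,0],[0.5,-80,20,-60,0],[0.5,-120,30,-90,0],[0.5,-147,35,-120,0],[0.5,-147,35,-150,0],[0.5,-147,35,-180,0],[0.5,-147,35,-200,0],[0.5,-147,35,-200,0]]'
python3 -m creep '[[0.1,0,0,0,0],[0.1,0,0,0,0],[0.1,0,0,0,0],[0.1,0,0,0,0],[0.1,0,0,0,0],[0.1,0,0,0,0],[0.1,0,0,0,0],[0.1,0,0,0,0]]'
```

```text
time_s: 10.1
tcp_pos: [0.4398, -0.0627, 0.0932]
ee_rot: [[-0.007, -0.059, 0.998], [-0.003, 0.998, 0.059], [-1.0, -0.002, -0.007]]
wrist_force: [-0.1, 1.3, 0.3]
gripper_width: 0.502
time_s: 10.9
tcp_pos: [0.4401, -0.0626, 0.0937]
ee_rot: [[-0.006, -0.059, 0.998], [-0.003, 0.998, 0.059], [-1.0, -0.002, -0.006]]
wrist_force: [-1.1, 0.8, 5.9]
gripper_width: 0.137
```

```bash
python3 -m creep '[[0.1,0,1,0,0],[0.1,0,2,0,0],[0.1,0,3,0,0],[0.1,0,4,0,0],[0.1,0,4,0,0],[0.1,0,4,0,0],[0.1,0,4,0,0],[0.1,0,4,0,0]]'
```

```text
time_s: 11.7
tcp_pos: [0.4401, -0.0615, 0.0937]
ee_rot: [[-0.007, -0.06, 0.998], [-0.007, 0.998, 0.06], [-1.0, -0.007, -0.008]]
wrist_force: [3.9, -18.9, -0.7]
gripper_width: 0.133
```

Same place at 19 N: it is the hard stop (≈39 mm travel). Release and go to the forceps' grips.

```bash
python3 -m creep '[[0.5,0,-1,0,0],[0.5,0,-1,0,0],[0.5,0,-1,0,0],[0.5,0,-1,0,0],[0.5,0,-1,25,0],[0.6,0,-1,55,0],[0.65,35,-20,60,0],[0.65,76,-36,60,0]]'
python3 -m creep '[[0.65,0,0,-20,0],[0.65,0,0,-40,0],[0.65,0,0,-60,0],[0.65,0,0,-75,0],[0.65,0,0,-85,0],[0.65,0,0,-85,0],[0.65,0,0,-85,0],[0.65,0,0,-85,0]]'
python3 - <<'E'
from h import *
s=sense();print(s['tcp_pos'],s['wrist_force'])
c=capture('scene');save('s5',cv2.resize(c['image'][120:250,150:300],None,fx=5,fy=4.6,interpolation=cv2.INTER_CUBIC))
c=capture('wrist');save('w5',c['image'])
E
```

```text
time_s: 12.5
tcp_pos: [0.5172, -0.0973, 0.1561]
ee_rot: [[-0.003, -0.062, 0.998], [-0.007, 0.998, 0.062], [-1.0, -0.007, -0.003]]
wrist_force: [0.8, -0.1, 0.0]
gripper_width: 0.627
time_s: 13.3
tcp_pos: [0.5179, -0.0972, 0.072]
ee_rot: [[-0.001, -0.062, 0.998], [-0.007, 0.998, 0.062], [-1.0, -0.007, -0.001]]
wrist_force: [0.4, -0.4, 0.2]
gripper_width: 0.651
[ 0.51787309 -0.09716489  0.07200346] [ 0.35918239 -0.43984317  0.22709843]
```

View pics/s5.png

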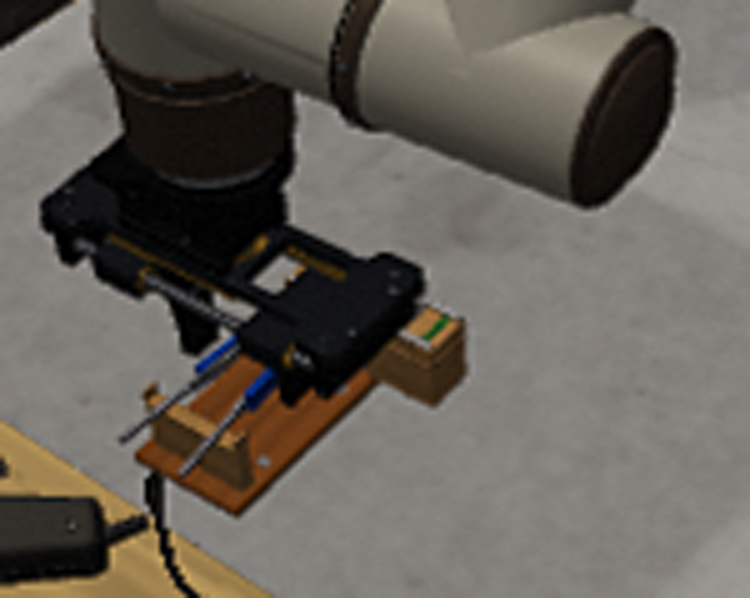

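View pics/w5.png

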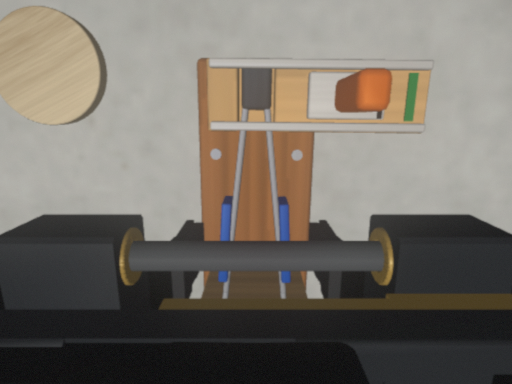

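Fingers straddle the blue grips (225/285, 240 in the wrist view); keeper open. Descend and take them lightly.

```bash
python3 -m creep '[[0.6,0,0,-8,0],[0.6,-1,-1,-16,0],[0.5,-1,-1,-16,0],[0.45,-1,-1,-16,0],[0.4,-1,-1,-16,0],[0.37,-1,-1,-16,0],[0.35,-1,-1,-16,0],[0.35,-1,-1,-16,0]]'
python3 -m creep '[[0.34,0,0,0,0],[0.34,0,0,0,0],[0.34,0,0,0,0],[0.34,0,0,0,0],[0.34,0,0,4,0],[0.34,0,0,8,0],[0.34,0,0,12,0],[0.34,0,0,12,0]]'
python3 - <<'E'
from h import *
s=sense();print(s['tcp_pos'],s['wrist_force'])
c=capture('scene');save('s6',cv2.resize(c['image'][120:250,150:300],None,fx=5,fy=4.6,interpolation=cv2.INTER_CUBIC))
c=capture('wrist');save('w6',c['image'])
E
```

```text
time_s: 14.2
tcp_pos: [0.5168, -0.0982, 0.056]
ee_rot: [[-0.001, -0.062, 0.998], [-0.007, 0.998, 0.062], [-1.0, -0.007, -0.001]]
wrist_force: [-1.1, -0.1, -0.9]
gripper_width: 0.361
time_s: 15.0
tcp_pos: [0.5173, -0.0982, 0.0689]
ee_rot: [[0.001, -0.062, 0.998], [-0.007, 0.998, 0.062], [-1.0, -0.007, 0.001]]
wrist_force: [-0.4, 0.3, -0.4]
gripper_width: 0.343
[ 0.51732086 -0.09815921  0.06891409] [-0.37040709  0.28987352 -0.36830808]
```

View pics/s6.png

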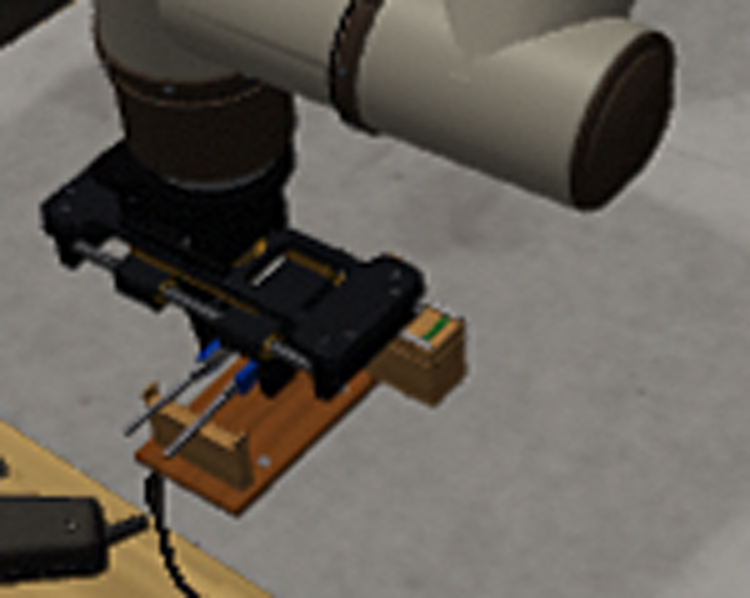

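View pics/w6.png

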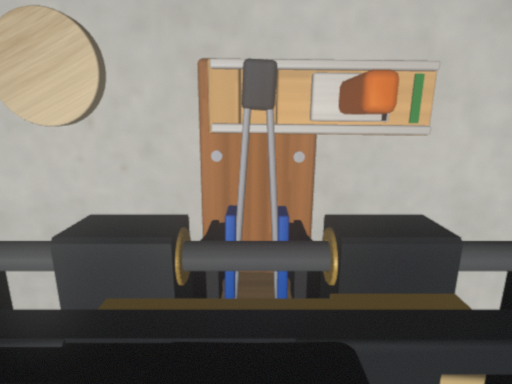

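Forceps come up with the gripper; tips off the bar, heel rising from the slot. Lift higher, then carry to the gauge.

```bash
python3 -m creep '[[0.34,0,0,10,0],[0.34,0,0,20,0],[0.34,0,0,30,0],[0.34,0,0,45,0],[0.34,0,0,60,0],[0.34,0,0,71,0],[0.34,0,0,71,0],[0.34,0,0,71,0]]'
python3 -m creep '[[0.34,0,20,0,0.02],[0.34,1,55,0,0.05],[0.34,2,95,0,0.09],[0.34,3,135,0,0.12],[0.34,4,175,0,0.15],[0.34,5,215,0,0.18],[0.34,6,250,0,0.2],[0.34,6,275,0,0.215]]'
python3 -m creep '[[0.34,0,8,0,0],[0.34,0,12,0,0],[0.34,0,12,0,0],[0.34,0,12,-15,0],[0.34,0,12,-30,0],[0.34,0,12,-45,0],[0.34,0,12,-55,0],[0.34,0,12,-60,0]]'
python3 - <<'E'
from h import *
s=sense();print(s['tcp_pos'],s['wrist_force'])
c=capture('scene');save('s7',cv2.resize(c['image'][200:340,200:360],None,fx=5,fy=4.2,interpolation=cv2.INTER_CUBIC))
save('s7w',c['image'])
E
```

```text
time_s: 15.9
tcp_pos: [0.5166, -0.0981, 0.1394]
ee_rot: [[-0.0, -0.062, 0.998], [-0.006, 0.998, 0.062], [-1.0, -0.006, -0.0]]
wrist_force: [-0.5, -0.3, -1.0]
gripper_width: 0.344
time_s: 16.7
tcp_pos: [0.5221, 0.1789, 0.1384]
ee_rot: [[-0.0, -0.275, 0.961], [-0.007, 0.961, 0.275], [-1.0, -0.006, -0.002]]
wrist_force: [-0.1, 0.3, -1.6]
gripper_width: 0.343
time_s: 17.5
tcp_pos: [0.5217, 0.1896, 0.0774]
ee_rot: [[-0.002, -0.274, 0.962], [-0.008, 0.962, 0.274], [-1.0, -0.007, -0.004]]
wrist_force: [-0.2, -0.5, -0.2]
gripper_width: 0.341
[0.52172006 0.18959215 0.07736933] [-0.20500868 -0.48498009 -0.2092464 ]
```

View pics/s7.png

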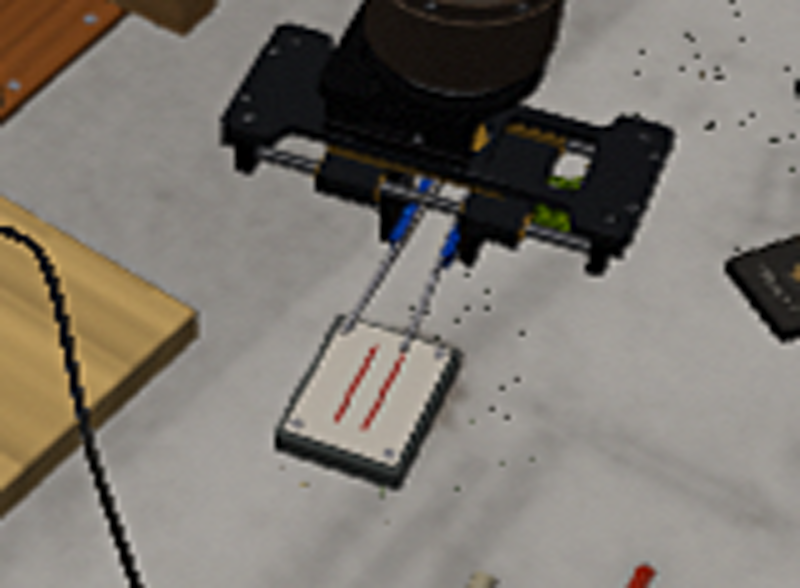

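View pics/s7w.png

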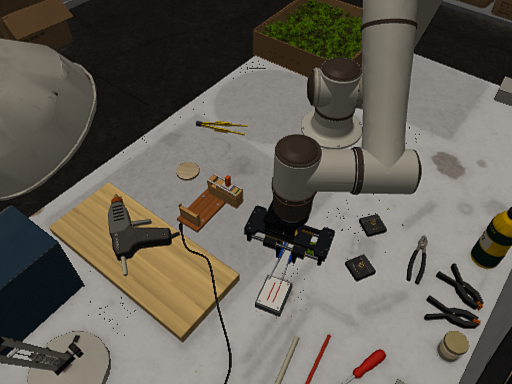

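```bash
python3 - <<'E'
from h import *
np.set_printoptions(precision=4,suppress=True)
c=capture('scene')
R=np.array(sense()['ee_rot']);t=np.array(sense()['tcp_pos'])
for q in((347,330),(405,348)):
    px=(200+q[0]/5-.4,200+q[1]/4.2-.4); P=at_z(c,px,.0745); print(px,P,R.T@(P-t),at_d(c,px))
for n in('tip_left','tip_right','forceps_grip'):
    for m in mark_of(c,n)[:2]: print(n,m['centre'],m['confidence'],at_z(c,m['centre'],.0745))
E
```

```text
(269.0, 278.1714285714286) [0.6012 0.1978 0.0745] [ 0.0032 -0.0144  0.0783] [0.5793 0.1826 0.0268]
(280.6, 282.45714285714286) [0.5937 0.225  0.0745] [0.003  0.0138 0.0786] [0.5911 0.2233 0.0688]
tip_left [244.1, 123.8] 0.67 [ 0.2254 -0.18    0.0745]
tip_left [280.4, 281.7] 0.47 [0.5925 0.2235 0.0745]
tip_right [274.1, 278.7] 0.51 [0.5951 0.2077 0.0745]
tip_right [243.6, 132.6] 0.47 [ 0.2571 -0.1562  0.0745]
forceps_grip [283.8, 250.5] 0.61 [0.5203 0.1811 0.0745]
forceps_grip [223.5, 127.6] 0.56 [ 0.2773 -0.2181  0.0745]
```

```bash
python3 -m creep '[[0.33,0,0,-4,0],[0.32,0,0,-8,0],[0.31,0,0,-8,0],[0.30,0,0,-8,0],[0.29,0,0,-8,0],[0.28,0,0,-8,0],[0.28,0,0,-8,0],[0.28,0,0,-8,0]]'
python3 - <<'E'
from h import *
np.set_printoptions(precision=4,suppress=True)
s=sense();print(s['tcp_pos'],s['wrist_force'],s['gripper_width'])
c=capture('scene');save('s8',cv2.resize(c['image'][230:320,230:330],None,fx=8,fy=6.6,interpolation=cv2.INTER_CUBIC))
for n in('tip_left','tip_right'):
    for m in mark_of(c,n)[:2]: print(n,m['centre'],m['confidence'],at_z(c,m['centre'],.0665))
E
```

```text
time_s: 18.55
tcp_pos: [0.5226, 0.191, 0.0711]
ee_rot: [[0.001, -0.275, 0.961], [-0.006, 0.961, 0.275], [-1.0, -0.006, -0.001]]
wrist_force: [-0.6, 0.2, 0.0]
gripper_width: 0.285
[0.5226 0.191  0.0711] [-0.5807  0.237   0.0145] 0.28541496839095964
tip_left [245.0, 127.5] 0.73 [ 0.2299 -0.1731  0.0665]
tip_left [278.4, 285.0] 0.65 [0.5983 0.2225 0.0665]
tip_right [242.4, 134.2] 0.56 [ 0.2581 -0.1603  0.0665]
tip_right [273.5, 283.6] 0.55 [0.6023 0.2116 0.0665]
```

View pics/s8.png

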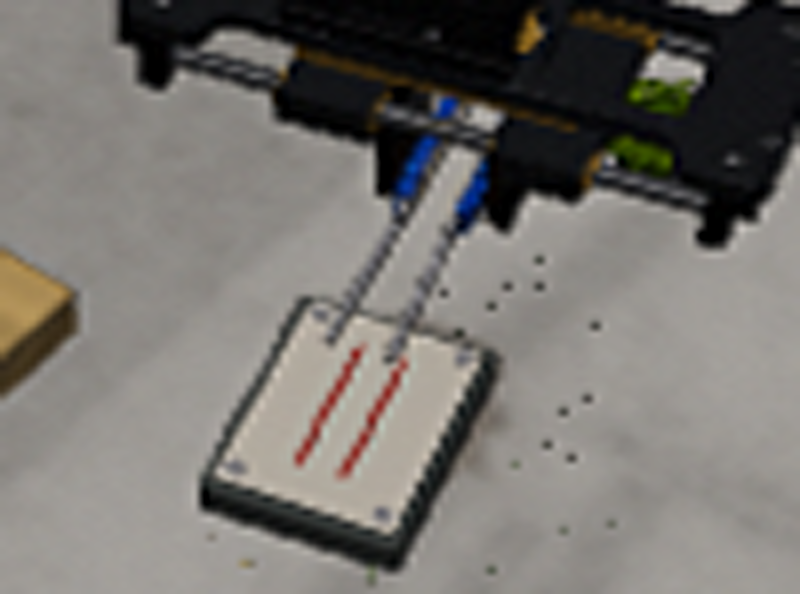

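Tips at (332,342) and (390,358) in this crop, above the far ends of the red lines' near side; alignment looks right. Descend and squeeze to about 14 mm.

```bash
python3 -m creep '[[0.275,1,0,-6,0],[0.27,2,-1,-12,0],[0.265,2,-1,-18,0],[0.26,2,-1,-22,0],[0.258,2,-1,-24,0],[0.256,2,-1,-24,0],[0.256,2,-1,-24,0],[0.256,2,-1,-24,0]]'
python3 - <<'E'
from h import *
np.set_printoptions(precision=4,suppress=True)
s=sense();print(s['tcp_pos'],s['wrist_force'],s['gripper_width'])
c=capture('scene');save('s9',cv2.resize(c['image'][240:315,240:320],None,fx=10,fy=8,interpolation=cv2.INTER_CUBIC))
for n in('tip_left','tip_right'):
    for m in mark_of(c,n)[:2]: print(n,m['centre'],m['confidence'],at_z(c,m['centre'],.044))
E
```

```text
time_s: 19.5
tcp_pos: [0.5248, 0.1901, 0.0473]
ee_rot: [[0.002, -0.275, 0.961], [-0.006, 0.961, 0.275], [-1.0, -0.006, -0.0]]
wrist_force: [0.1, -0.7, 0.0]
gripper_width: 0.258
[0.5248 0.1901 0.0473] [ 0.1397 -0.7299  0.004 ] 0.2581522324234444
tip_left [275.9, 290.6] 0.73 [0.6031 0.22   0.044 ]
tip_left [247.0, 125.5] 0.64 [ 0.1991 -0.1904  0.044 ]
tip_right [202.7, 207.0] 0.74 [ 0.5257 -0.079   0.044 ]
tip_right [273.1, 288.3] 0.62 [0.6024 0.2114 0.044 ]
```

View pics/s9.png

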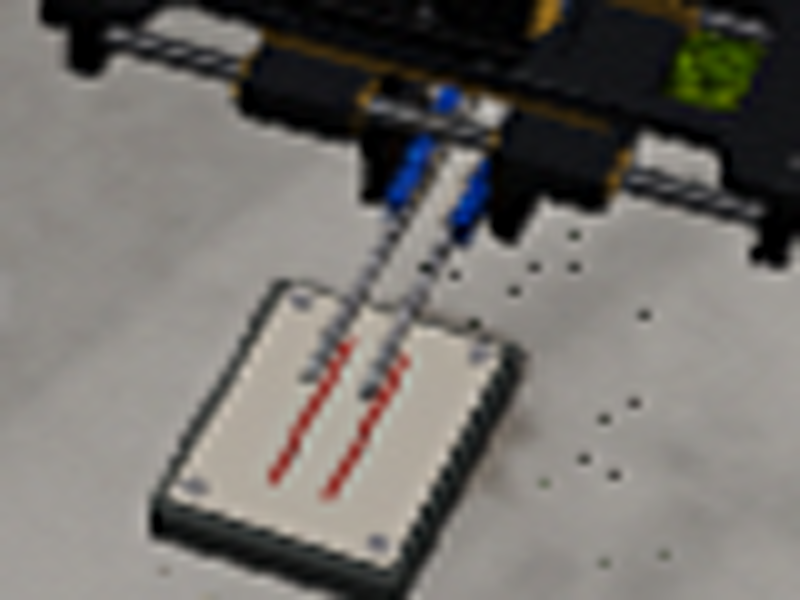

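```bash
python3 - <<'E'
from h import *
np.set_printoptions(precision=4,suppress=True)
c=capture('scene')
im=cv2.imread('pics/scene0.png')[265:325,245:305].astype(int)
r=np.clip(im[...,2]-im[...,1],0,None).astype(float); r[r<35]=0
ys,xs=np.nonzero(r)
W=np.array([at_z(c,(x+245,y+265),.025)[:2] for x,y in zip(xs,ys)]); w=r[ys,xs]
m=np.average(W,axis=0,weights=w); d=W-m
h=np.radians(15.9)
for _ in range(5):
    lat=-d[:,0]*np.sin(h)+d[:,1]*np.cos(h); lon=d[:,0]*np.cos(h)+d[:,1]*np.sin(h)
    s=[np.polyfit(lon[k],lat[k],1,w=w[k]) for k in(lat>0,lat<=0)]; h+=np.mean([q[0] for q in s])
print('centre',m,'heading',np.degrees(h),'line offs',[q[1] for q in s],'lon',lon.min(),lon.max())
G=np.array([[np.cos(h),-np.sin(h)],[np.sin(h),np.cos(h)]])
for q in((312,378),(370,395)):
    P=at_z(c,(240+q[0]/10-.45,240+q[1]/8-.45),.0443); print(P, G.T@(P[:2]-m))
t=np.array(sense()['tcp_pos']);R=np.array(sense()['ee_rot'])
print('pred mid',G.T@((t+R[:,2]*.0785)[:2]-m), 'tool heading',np.degrees(np.arctan2(R[1,2],R[0,2])))
cr=c['image'][278:298,262:286]; save('s10',cv2.resize(cr,None,fx=28,fy=28,interpolation=cv2.INTER_CUBIC))
c2=capture('wrist'); save('w10',c2['image'])
c3=capture('side'); save('d10',cv2.resize(c3['image'][150:250,150:270],None,fx=6,fy=6,interpolation=cv2.INTER_CUBIC))
E
```

```text
centre [0.6015 0.2122] heading 14.70822612691192 line offs [np.float64(0.007017512323615521), np.float64(-0.006992380392784612)] lon -0.02602428895525874 0.024521076869830655
[0.6028 0.2049 0.0443] [-0.0006 -0.0074]
[0.5989 0.2187 0.0443] [-0.0008  0.007 ]
pred mid [-0.0014 -0.0001] tool heading 15.981115798042252
```

View pics/s10.png

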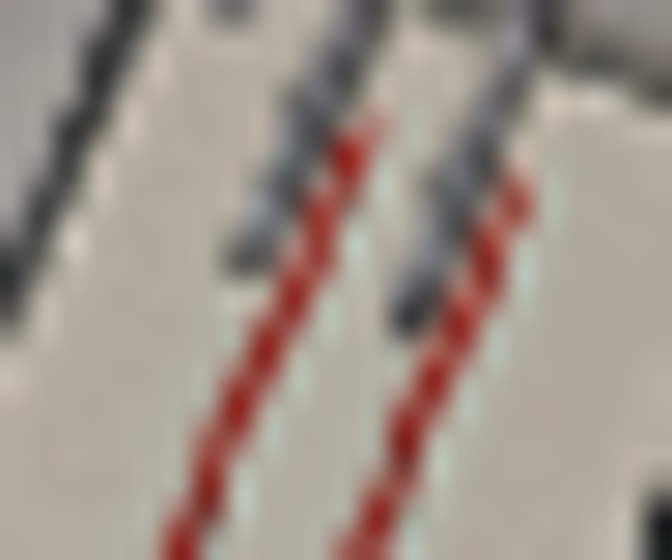

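View pics/d10.png

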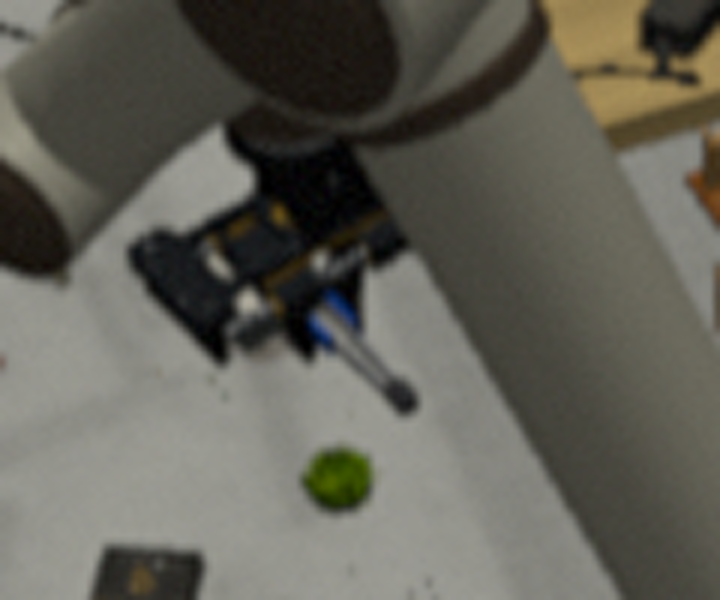

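View pics/w10.png

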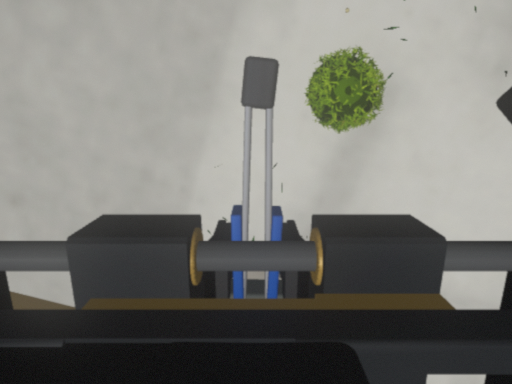

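Tips come out at y = −7.4 and +7.0 mm, x ≈ −1 mm in the gauge frame, gap ≈14.4 mm (the apparent offset from the lines in the crop, tips (245,265)/(408,325), is parallax from 19 mm height). Hold still, then check once more.

```bash
python3 -m creep '[[0.256,0,0,0,0],[0.256,0,0,0,0],[0.256,0,0,0,0],[0.256,0,0,0,0],[0.256,0,0,0,0],[0.256,0,0,0,0],[0.256,0,0,0,0],[0.256,0,0,0,0]]'
python3 -m creep '[[0.256,0,0,0,0],[0.256,0,0,0,0],[0.256,0,0,0,0],[0.256,0,0,0,0],[0.256,0,0,0,0],[0.256,0,0,0,0],[0.256,0,0,0,0],[0.256,0,0,0,0]]'
python3 - <<'E'
from h import *
np.set_printoptions(precision=4,suppress=True)
s=sense();print(s['time_s'],s['tcp_pos'],s['wrist_force'],s['gripper_width'],np.abs(s['joint_velocities']).max())
c=capture('scene');cr=c['image'][278:298,262:286]; save('s11',cv2.resize(cr,None,fx=28,fy=28,interpolation=cv2.INTER_CUBIC))
save('s11w',cv2.resize(c['image'][140:320,160:400],None,fx=3.3,fy=3.3,interpolation=cv2.INTER_CUBIC))
for n in('keeper_grip','clock_motor','moss','disc'):
    for m in mark_of(c,n)[:1]: print(n,m['centre'],m['confidence'],at_d(c,m['centre']))
E
```

```text
time_s: 20.6
tcp_pos: [0.5247, 0.1901, 0.0472]
ee_rot: [[0.001, -0.275, 0.961], [-0.006, 0.961, 0.275], [-1.0, -0.006, -0.0]]
wrist_force: [-0.3, 0.2, -0.8]
gripper_width: 0.259
time_s: 21.4
tcp_pos: [0.5246, 0.1901, 0.0472]
ee_rot: [[0.001, -0.275, 0.961], [-0.006, 0.961, 0.275], [-1.0, -0.006, -0.0]]
wrist_force: [0.3, 0.2, -1.2]
gripper_width: 0.254
21.4 [0.5246 0.1901 0.0472] [ 0.2834  0.1787 -1.1683] 0.25354770396180154 0.12802656089183076
keeper_grip [227.3, 177.3] 0.49 [ 0.4434 -0.0593  0.1035]
clock_motor [359.4, 268.4] 0.63 [0.4154 0.3387 0.0155]
moss [310.5, 247.4] 0.44 [0.4407 0.2107 0.0194]
disc [189.3, 171.3] 0.58 [ 0.4326 -0.2223  0.0095]
```

View pics/s11.png

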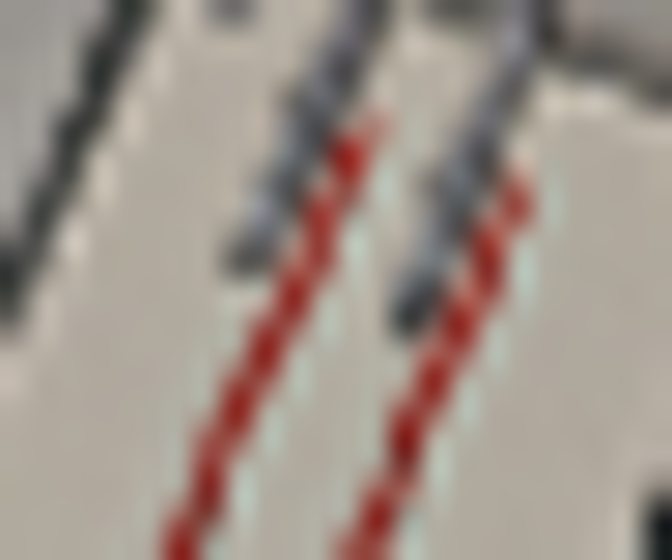

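View pics/s11w.png

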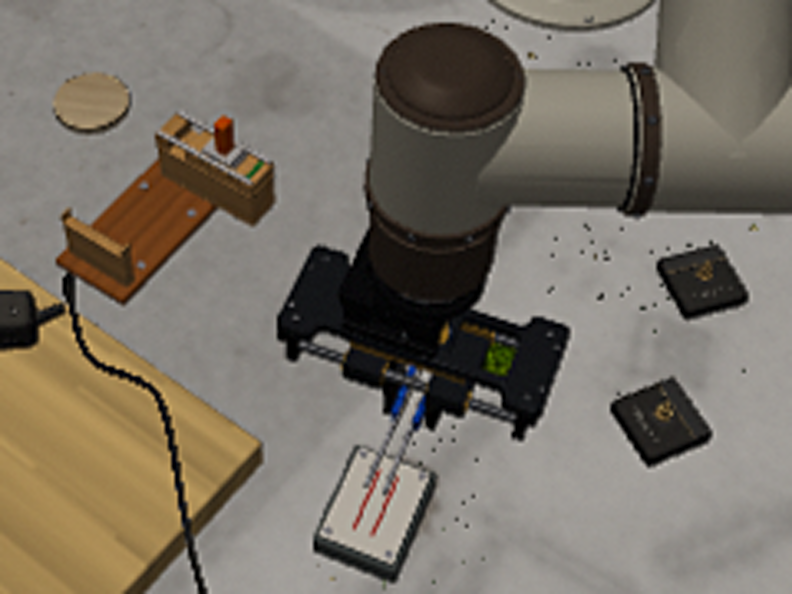

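```bash
python3 -c "
from h import *
print(finish_job())"
```

```text
the job is handed in; nothing more can be done
None
```

The job is handed in at about 21 s, with the forceps held steady over the gauge, one tip over each red line. `finish_job()` gives no verdict, so the results below are my own measurements.

- **Keeper:** I slid it about 39 mm until it hit a hard stop. A second push of about 19 N did not move it, and the last scene picture shows it still open.
- **Keeper check that disagreed:** in the pictures the plate's black line stays about 10–14 mm short of the green mark. I went by the hard stop and by the plate being about 40 mm from the heel, which is the full travel you gave.
- **Lift:** I took the forceps by the blue grips, lifted them straight out of the rack and carried them to the gauge.
- **Tips:** the gap measured about 14.4 mm, with the tips at y = +7.0 and −7.4 mm and x about −1 mm in the gauge frame. They are about 19 mm above the plate, worked out from the tool height assuming the forceps hang level. Two further holds (1.6 s) left the picture, the TCP and the jaw opening unchanged, within sensor noise.
- **Bystanders:** the clock motor, moss bun and wooden disc look unmoved. The network's position for the moss shifted about 1 cm, but the gripper partly hides it and never came near it.

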